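# Dry-fit a flanged pipe spool on the tacking mandrel

### The arm

A 7-joint arm with a two-finger parallel gripper is mounted at the origin on a cart in front of the work surface, level with it; the furniture and walls round the work are solid. World frame = base frame: x ahead of the robot, y to its left, z up, the work surface at z = 0. Lengths are in m, angles in rad, forces in N, time in s.
With the tool pointing down it reaches from about 0.425 to 0.925 m from the base axis. Payload 6.8 kg.
Tool frame: the origin (TCP) lies between the finger pads; the fingertips stand 22 mm ahead of it and the grasp point (between the pads) lies 3 mm ahead of it; z points along the fingers, y is the line along which they close (so a half turn about z gives the same grasp; the last joint's range is limited). The gripper opens to 85 mm and grips with 20 to 120 N. Pads are 22 mm wide; open, the fingers measure 114 mm over their backs; the gripper's body (76 mm by 85 mm) begins 54 mm behind the grasp point. The pads swing forward as they close: fully open they stand 13 mm farther back than shut.
Start: joints at [1.118, 0.477, 0.022, 1.555, -0.011, 1.109, -0.083], TCP at [0.228, -0.635, 0.253] pointing down, gripper open.
Joint ranges: [-2.96, 2.96], [-0.34, 2.1], [-1.41, 1.46], [0.24, 2.44], [-1.37, 4.51], [0.17, 1.92], [-2.96, 2.96]. Speed limits (rad/s): [2.39, 2.39, 3.14, 3.14, 3.14, 3.14, 3.14].

### API

Orientations are given as a rotation vector (axis times angle).
In Python, from workcell import readout, imaging, bot gives the robot as it stands.
- The arm moves only by the tool carry_out, never from a script. Its argument "commands" is text: rows parted by semicolons, each of 4 numbers parted by spaces: the shift along the tool's x, y, z in m, then the turn about the tool's z in degrees. In form: x y z yaw; .... A call has exactly 8 rows; each row is the pose to reach, as a shift and turn from the pose commanded when the call began, along the tool's axes at that moment; what a row does not reach only later rows make up. A row lasts 1/10 s, in which the tool goes at most 50 mm and 8.59 degrees, less where a joint would pass 70% of its speed; a pose out of reach is approached as far as the arm can. A call with a gripper value outside its range is refused whole. "jaw" is the opening, from -1 (shut) to 1 (fully open), set as the call begins (left out, the last holds). The fingers move at their own pace and stop on an object; the grip force is fixed at half the most. Time passes only in rows, so rows that repeat a pose let the fingers close, or fill a call up. It gives the time, the measured TCP pose, the force, the opening and the grip force at its end, in the units of the state.
- readout.read_state(): the state, without advancing time (a new reading comes with each control period).
- imaging.capture(name): name is "side" or "top" or "wrist"; returns a dict with "img" (400x640x3 uint8, red, green, blue), "z_map" (400x640 float32, m along the optical axis (not along the pixel's ray), 0 where there is no reading), "fx", "fy", "cx", "cy" (pixels), "k1" (the pictures are not rectified: a ray, as slopes to the right and down, at radius r is drawn at 1 + k1 r^2 times it, then the intrinsics apply), "T" (4x4, takes a point from camera to world coordinates). Camera axes: x right, y up, looking along -z (the intrinsics and any distortion apply to the point x, -y, -z); pixel columns grow to the right and rows downward; lengths in m; the calibration is good to about 2 mm. A picture is of the moment at which its call begins.
- bot.close_job(): hands the job in; it is judged then, once.
The state is a dict: "t": time; "joint_positions": joint angles; "joint_velocities": joint speeds; "joint_torque": joint torques, N m; "ee_pos": TCP position; "tool_rot": TCP orientation; "wrist_force": force on the tool from outside, world axes, zero at the start; "wrist_torque": the same for the moment, N m; "gripper_width": opening from 0.0 (shut) to 1.0 (fully open); "grip_force": force on a finger pad.
Only numpy, scipy, OpenCV 4.12 (cv2) and the standard library are available. Lean on these libraries where they do the work, as an engineer would, in place of code of your own. Each camera call takes 0.05 s, during which the arm holds its last target. There are 200 camera calls.

### The job

Make up the flanged pipe spool on the upright pin of the mandrel, ready for tack welding: first the square flange with its neck upwards, then the longer of the two tubes, then the round flange, and last the knurled cap over the end of the pin with its knob upwards. Lower each part right down over the pin so that it sits flat on the one below, and let go of it before fetching the next; do not drop them. The shorter tube is a spare: leave it where it stands.

Things in the scene. Friction and masses are not known exactly. Their poses are not given: they have to be found in the camera images.
- mandrel: Fixed steel mandrel: a round foot 110 mm in diameter and 10 mm thick with an upright centre pin 24 mm in diameter; the pin's cylinder ends 70 mm above the table and tapers from there to a flat tip 14 mm across at 82 mm. Origin: on the pin's axis, at the underside of the foot (table level); z up along the pin. It is bolted down.
- square_flange: Loose dark steel flange: square plate 76 x 76 x 8 mm with a round neck 44 mm in diameter rising from its middle to 24 mm above the underside; 30 mm bore right through. Lies neck up. Grasp round the neck (it is exposed from 8 to 24 mm). Origin: centre of the underside; x, y along the plate's sides, z up. About 0.35 kg. Seated on the mandrel's foot its origin is 10 mm above the mandrel's origin.
- long_tube: Loose short length of steel tube standing on end, the longer of two: 44 mm outside, 30 mm bore, 30 mm tall. Origin: centre of the underside, z up. About 0.16 kg. On the square flange's neck its origin is 34 mm above the mandrel's origin.
- short_tube: Loose spare length of the same tube standing on end, only 16 mm tall, 44 mm outside, 30 mm bore. Not needed: it stays where it is. Origin: centre of the underside.
- ring_flange: Loose round dark steel flange lying flat: plain disc 60 mm in diameter, 14 mm thick, 30 mm bore, four dark bolt-hole marks on top. Grasp across its rim. Origin: centre of the underside, z up. About 0.25 kg. On the tube its origin is 64 mm above the mandrel's origin.
- cap: Loose aluminium cap: body 46 mm in diameter and 16 mm tall, with a hollow underside 30 mm in diameter and 12 mm deep, and a knurled knob 28 mm in diameter from 18 to 40 mm above the underside. Grasp it by the knob. Origin: centre of the underside, z up. About 0.15 kg. On the round flange its origin is 78 mm above the mandrel's origin; the pin then stands 4 mm into its hollow.

How it is judged:
By the outcome, as a careful person would: the job done as asked, in the order asked, and still so for the second after the job is handed in, with the robot touching nothing.
It also fails if it takes over 112 s, if anything falls off the work surface, if the arm or the gripper's body presses on something with over 40 N, if the wrist force passes 120 N, or if a joint passes its speed limit or range.

## Working session

There is one attempt and no reset: what is moved stays moved. The work goes in short steps, Python scripts to look and compute and a tool call to move; the robot and the scene stay as the last step left them, time stands still between calls to the robot, and variables do not carry over. Pictures are saved under pics/ and viewed, at most 14 in all, crops included, and the job is handed in when it is done.

Besides the shell and the picture viewer there is one more tool, called after "Emit:" as name(argument=value, ...), one argument or row to a line, values as JSON. carry_out: Moves the arm, as the interface text tells. Its arguments: {"type":"object","properties":{"commands":{"type":"string"},"jaw":{"type":"number"}},"required":["commands"]}

```bash
mkdir -p pics; ls; python3 - <<'E'
from workcell import readout, imaging
import cv2,numpy as np
print(readout.read_state())
for n in ["side","top"]:
    c=imaging.capture(n); cv2.imwrite(f"pics/{n}0.png",c["img"][:,:,::-1]); print(n,{k:v for k,v in c.items() if k not in("img","z_map")}, (c["z_map"]>0).mean())
E
```

```text
pics
{'t': 0.0, 'joint_positions': array([ 1.11793666,  0.47779593,  0.0223219 ,  1.55646432, -0.01148789,
        1.10929893, -0.0831123 ]), 'joint_velocities': array([-0.00126992,  0.00026371, -0.00127441,  0.00031491, -0.00267079,
       -0.00099212, -0.00106336]), 'joint_torque': array([-5.01131726e-04, -5.96467924e+01,  1.60771888e+00, -2.81203365e+01,
        1.23841257e-02,  9.53905284e-03, -2.04097637e-05]), 'ee_pos': array([ 0.2279364 , -0.63475621,  0.2523227 ]), 'tool_rot': array([-3.09326822e+00, -5.38610555e-01,  7.09431692e-04]), 'wrist_force': array([-0.00679094, -0.13097599,  1.52024571]), 'wrist_torque': array([ 0.01949641,  0.01100577, -0.00969137]), 'grip_force': 0.0, 'gripper_width': 1.0003248275159673}
side {'fx': 400.94731350873167, 'fy': 400.94731350873167, 'cx': 321.3000276377308, 'cy': 201.10276894819145, 'k1': -0.06332199184915609, 'T': array([[ 0.99774622, -0.04677343,  0.04811158,  0.57566787],
       [ 0.06555469,  0.52645503, -0.84767192, -0.74084388],
       [ 0.01431994,  0.8489154 ,  0.52833473,  0.54022901],
       [ 0.        ,  0.        ,  0.        ,  1.        ]])} 0.99601171875
top {'fx': 407.0090994488168, 'fy': 407.0090994488168, 'cx': 315.6138168419802, 'cy': 198.77434446326404, 'k1': -0.08033114215050939, 'T': array([[-0.00982522,  0.9959291 , -0.08960301,  0.45133181],
       [-0.99965439, -0.0075977 ,  0.0251671 ,  0.08645204],
       [ 0.02438387,  0.08981931,  0.99565954,  0.93162837],
       [ 0.        ,  0.        ,  0.        ,  1.        ]])} 0.99603125
```

View pics/top0.png

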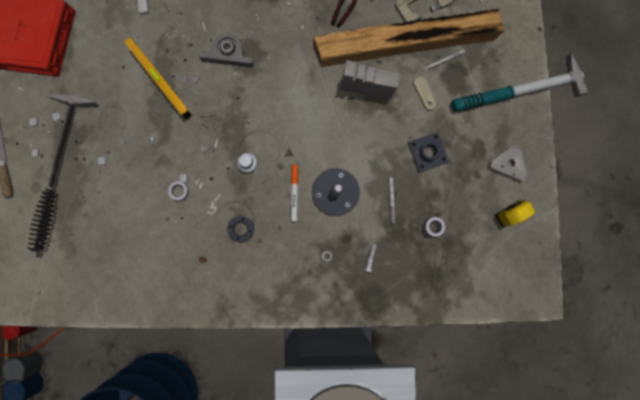

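View pics/side0.png

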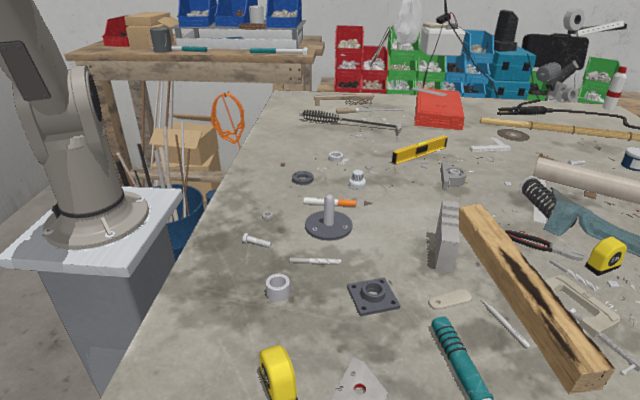

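The top view shows the mandrel at (336,192), square flange (428,152), long tube (434,227), ring flange (240,229), cap (246,162) and short tube (178,190). The side view agrees: tall tube at (278,288), short tube at (336,156).

```bash
cat > h.py <<'E'
from workcell import readout, imaging
import cv2,numpy as np
from scipy.spatial.transform import Rotation as R
def rays(c,uv):
    K=np.array([[c["fx"],0,c["cx"]],[0,c["fy"],c["cy"]],[0,0,1]])
    n=cv2.undistortPoints(np.asarray(uv,float).reshape(-1,1,2),K,np.array([c["k1"],0,0,0])).reshape(-1,2)
    return np.c_[n[:,0],-n[:,1],-np.ones(len(n))]
def cloud(c):
    v,u=np.mgrid[0:400,0:640]
    d=rays(c,np.c_[u.ravel(),v.ravel()])*c["z_map"].reshape(-1,1)
    return (d@c["T"][:3,:3].T+c["T"][:3,3]).reshape(400,640,3)
def plane(c,uv,z):
    d=rays(c,uv)@c["T"][:3,:3].T; o=c["T"][:3,3]
    return (o+d*((z-o[2])/d[:,2])[:,None])[:,:2]
def project(c,P):
    q=(np.atleast_2d(P)-c["T"][:3,3])@c["T"][:3,:3]
    x=q[:,0]/-q[:,2];y=-q[:,1]/-q[:,2];s=1+c["k1"]*(x*x+y*y)
    return np.c_[c["fx"]*x*s+c["cx"],c["fy"]*y*s+c["cy"]]
def toolshift(p):
    s=readout.read_state(); return R.from_rotvec(s["tool_rot"]).inv().apply(np.asarray(p)-s["ee_pos"])
E
cat > m.py <<'E'
from h import *
S={'mandrel':(336,192),'sq':(428,152),'long':(434,227),'ring':(240,229),'cap':(246,162),'short':(178,190)}
B={'mandrel':(.06,.1),'sq':(.018,.035),'long':(.022,.04),'ring':(.009,.025),'cap':(.03,.06),'short':(.011,.03)}
t=imaging.capture("top");P=cloud(t);s=imaging.capture("side");Q=cloud(s)
for n,(u,v) in S.items():
    p=P[v-28:v+28,u-28:u+28].reshape(-1,3); tab=np.median(p[:,2])
    lo,hi=B[n]; g=p[(p[:,2]>lo)&(p[:,2]<hi)]
    c,r=cv2.minEnclosingCircle(g[:,:2].astype(np.float32)) if len(g)>2 else ((0,0),0)
    q=Q.reshape(-1,3); q=q[(np.linalg.norm(q[:,:2]-c,axis=1)<.05)&(q[:,2]>lo)&(q[:,2]<hi)]
    c2,r2=cv2.minEnclosingCircle(q[:,:2].astype(np.float32)) if len(q)>2 else ((0,0),0)
    print(n,len(g),np.round(c,4),round(r,4),'zmax',g[:,2].max().round(4),'| side',len(q),np.round(c2,4),round(r2,4),q[:,2].max().round(4) if len(q) else 0)
    if n=='sq':
        g=p[(p[:,2]>.004)&(p[:,2]<.03)]; print(cv2.minAreaRect((g[:,:2]*1000).astype(np.float32)))
print('table',np.median(P[60:300,120:500,2]))
E
python3 m.py
```

```text
mandrel 101 [0.5511 0.0182] 0.0117 zmax 0.0853 | side 114 [0.5504 0.0124] 0.0123 0.0837
sq 172 [ 0.642  -0.2009] 0.0228 zmax 0.0297 | side 257 [ 0.643  -0.2031] 0.0224 0.0272
((648.398193359375, -198.186767578125), (130.48825073242188, 108.10427856445312), 14.055171966552734)
long 194 [ 0.4682 -0.2028] 0.0225 zmax 0.0343 | side 298 [ 0.4682 -0.206 ] 0.0226 0.033
ring 417 [0.4888 0.2526] 0.0563 zmax 0.0197 | side 128 [0.4865 0.2505] 0.0466 0.0168
cap 137 [0.6196 0.2202] 0.0144 zmax 0.0441 | side 75 [0.6167 0.2156] 0.0155 0.0413
short 183 [0.5597 0.3587] 0.0391 zmax 0.0206 | side 65 [0.5625 0.3643] 0.0316 0.0177
table 0.0004594746277048478
```

Emit:
carry_out(
  commands="0.536 -0.267 0 19.8;0.536 -0.267 0 19.8;0.536 -0.267 0 19.8;0.536 -0.267 0 19.8;0.536 -0.267 0 19.8;0.536 -0.267 0 19.8;0.536 -0.267 0 19.8;0.536 -0.267 0 19.8",
  jaw=1,
)

```text
t: 1.0
ee_pos: [0.5059, -0.3447, 0.2534]
tool_rot: [3.141, -0.001, 0.0]
wrist_force: [1.3, -0.4, -0.2]
gripper_width: 0.998
grip_force: 0.0
```

```bash
python3 - <<'E'
from h import *
print(toolshift([.642,-.202,.25]),readout.read_state()["tool_rot"])
E
```

```text
[ 0.13595878 -0.1428631   0.0033523 ] [ 3.14146859e+00 -1.36201206e-03  1.11265306e-04]
```

Emit:
carry_out(
  commands="0.136 -0.143 0 0;0.136 -0.143 0 0;0.136 -0.143 0 0;0.136 -0.143 0 0;0.136 -0.143 0 0;0.136 -0.143 0 0;0.136 -0.143 0 0;0.136 -0.143 0 0",
)

```text
t: 1.8
ee_pos: [0.6399, -0.2056, 0.2533]
tool_rot: [3.141, -0.006, -0.001]
wrist_force: [-0.5, 0.7, 0.3]
gripper_width: 1.002
grip_force: 0.0
```

```bash
python3 - <<'E'
from h import *
c=imaging.capture("wrist");cv2.imwrite("pics/w1.png",c["img"][:,:,::-1]);s=readout.read_state()
print(s["ee_pos"],s["tool_rot"],c["T"].round(4),c["fx"],c["k1"])
print(project(c,[[.642,-.202,.024],s["ee_pos"]]))
E
```

```text
[ 0.63998841 -0.20540621  0.25341796] [ 3.14086342e+00 -5.59820388e-03 -5.31963409e-04] [[-4.700e-03  9.650e-01  2.621e-01  7.057e-01]
 [-1.000e+00 -4.600e-03 -1.000e-03 -2.051e-01]
 [ 2.000e-04 -2.621e-01  9.650e-01  3.737e-01]
 [ 0.000e+00  0.000e+00  0.000e+00  1.000e+00]] 327.64685714435 -0.035717696563106985
[[316.71309507 173.217992  ]
 [320.76412773 279.41159124]]
```

View pics/w1.png

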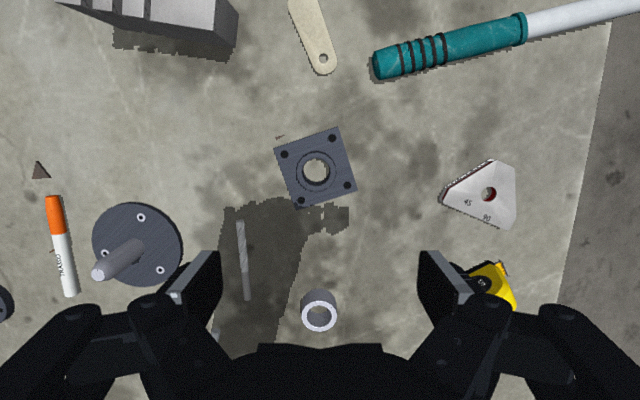

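The wrist view shows the square flange centred near (316,172), the mandrel pin tip near (98,275) and the long tube at (320,310). The pads frame column 320.

```bash
cat > w.py <<'E'
from h import *
def circ(P,c0,lo,hi,rad):
    p=P.reshape(-1,3); g=p[(np.hypot(p[:,0]-c0[0],p[:,1]-c0[1])<rad)&(p[:,2]>lo)&(p[:,2]<hi)]
    if len(g)<5: return None
    c,r=cv2.minEnclosingCircle(g[:,:2].astype(np.float32))
    return np.round(c,4),round(r,4),g[:,2].max().round(4),np.median(g[:,2]).round(4),g[:,:2].mean(0).round(4),len(g)
if __name__=="__main__":
    c=imaging.capture("wrist");P=cloud(c)
    print(readout.read_state()["ee_pos"])
    for n,c0,lo,hi,r in [('pin',(.550,.015),.079,.09,.03),('sq',(.642,-.202),.020,.03,.04),('plate',(.642,-.202),.004,.03,.06),('long',(.468,-.204),.026,.04,.04)]:
        print(n,circ(P,c0,lo,hi,r))
    p=P.reshape(-1,3);g=p[(np.hypot(p[:,0]-.642,p[:,1]+.202)<.06)&(p[:,2]>.004)&(p[:,2]<.012)]
    print(cv2.minAreaRect((g[:,:2]*1000).astype(np.float32)))
E
python3 w.py
```

```text
[ 0.64015715 -0.20512985  0.25346022]
pin (array([0.5513, 0.0172]), 0.0086, np.float64(0.0834), np.float64(0.0817), array([0.552 , 0.0168]), 191)
sq (array([ 0.6431, -0.2011]), 0.0219, np.float64(0.026), np.float64(0.0237), array([ 0.6433, -0.2009]), 677)
plate (array([ 0.6431, -0.2009]), 0.0532, np.float64(0.026), np.float64(0.0082), array([ 0.6447, -0.2009]), 4021)
long (array([ 0.4687, -0.2033]), 0.0223, np.float64(0.0318), np.float64(0.0295), array([ 0.4695, -0.2033]), 555)
((642.7044677734375, -200.90545654296875), (76.5452651977539, 76.27529907226562), 18.27086639404297)
```

```bash
python3 - <<'E'
from h import *
c=imaging.capture("wrist");P=cloud(c);e=readout.read_state()["ee_pos"]
p=P.reshape(-1,3); g=p[(p[:,2]>.2)&(np.hypot(*(p[:,:2]-e[:2]).T)<.09)]-e
for side in (-1,1):
    q=g[g[:,1]*side>.0]; i=q[q[:,2]<-.0]; print(side,len(i),i[:,2].min(),np.percentile(i[:,2],2),np.percentile(np.abs(i[:,1]),[1,50,99]),np.percentile(i[:,0],[1,99]))
E
```

```text
-1 426 -0.009939465692073074 -0.008744524221721797 [0.04174581 0.04223208 0.05398337] [-0.0114605   0.01082123]
1 405 -0.010182931856464628 -0.009107592368187535 [0.04264348 0.04330271 0.05450238] [-0.01069264  0.01117454]
```

Emit:
carry_out(
  commands="0.003 -0.004 0.04 0;0.003 -0.004 0.08 0;0.003 -0.004 0.12 0;0.003 -0.004 0.12 0;0.003 -0.004 0.12 0;0.003 -0.004 0.12 0;0.003 -0.004 0.12 0;0.003 -0.004 0.12 0",
  jaw=0.4,
)

```text
t: 2.75
ee_pos: [0.645, -0.1999, 0.1353]
tool_rot: [3.141, -0.001, 0.005]
wrist_force: [-0.4, 0.4, 0.3]
gripper_width: 0.697
grip_force: 0.0
```

```bash
python3 - <<'E'
from h import *
from w import circ
c=imaging.capture("wrist");P=cloud(c);e=readout.read_state()["ee_pos"];print(e)
p=P.reshape(-1,3); g=p[(p[:,2]>.08)&(np.hypot(*(p[:,:2]-e[:2]).T)<.09)]-e
for side in (-1,1):
    q=g[g[:,1]*side>.0]; i=q[q[:,2]<-.0]; print(side,len(i),i[:,2].min(),np.percentile(i[:,2],2),np.percentile(np.abs(i[:,1]),[1,50,99]),np.percentile(i[:,0],[1,99]))
print(circ(P,(.643,-.201),.02,.03,.04)); print(toolshift([.643,-.201,.032]))
E
```

```text
[ 0.64472377 -0.19972537  0.13486732]
-1 682 -0.016846763235121465 -0.01546660536167313 [0.02914088 0.02957802 0.04228722] [-0.01065744  0.01147453]
1 688 -0.017724603982402082 -0.015735677344381617 [0.03022206 0.03068552 0.04359096] [-0.0104324   0.01168616]
(array([ 0.6431, -0.201 ]), 0.0222, np.float64(0.0258), np.float64(0.0237), array([ 0.6438, -0.201 ]), 1456)
[-0.00196442  0.001218    0.1028637 ]
```

Emit:
carry_out(
  commands="-0.001 0.001 0.03 0;-0.0015 0.0015 0.06 0;-0.0015 0.0015 0.085 0;-0.0015 0.0015 0.1 0;-0.0015 0.0015 0.103 0;-0.0015 0.0015 0.103 0;-0.0015 0.0015 0.103 0;-0.0015 0.0015 0.103 0",
)

```text
t: 3.6
ee_pos: [0.6435, -0.2013, 0.0318]
tool_rot: [3.141, -0.001, 0.004]
wrist_force: [-0.0, 0.4, 0.0]
gripper_width: 0.701
grip_force: 0.0
```

Emit:
carry_out(
  commands="0 0 0 0;0 0 0 0;0 0 0 0;0 0 0 0;0 0 0 0;0 0 0 0;0 0 0 0;0 0 0 0",
  jaw=-0.4,
)

```text
t: 4.4
ee_pos: [0.6432, -0.2014, 0.0317]
tool_rot: [3.141, -0.001, 0.003]
wrist_force: [-1.2, -0.6, 6.4]
gripper_width: 0.484
grip_force: 61.9
```

Emit:
carry_out(
  commands="0 0 -0.02 0;0 0 -0.05 0;0 0 -0.09 0;0 0 -0.12 0;0 0 -0.12 0;-0.02 -0.04 -0.12 0;-0.04 -0.09 -0.12 0;-0.06 -0.14 -0.12 0",
)

```text
t: 5.2
ee_pos: [0.5832, -0.0671, 0.1484]
tool_rot: [-3.141, 0.003, 0.005]
wrist_force: [0.7, 1.1, -4.0]
gripper_width: 0.48
grip_force: 62.5
```

```bash
python3 - <<'E'
from h import *
c=imaging.capture("wrist");cv2.imwrite("pics/w2.png",c["img"][:,:,::-1])
print(toolshift([.5515,.0172,.15]),readout.read_state()["gripper_width"])
E
```

```text
[-0.0276924  -0.07312396 -0.00133932] 0.482330027427193
```

View pics/w2.png

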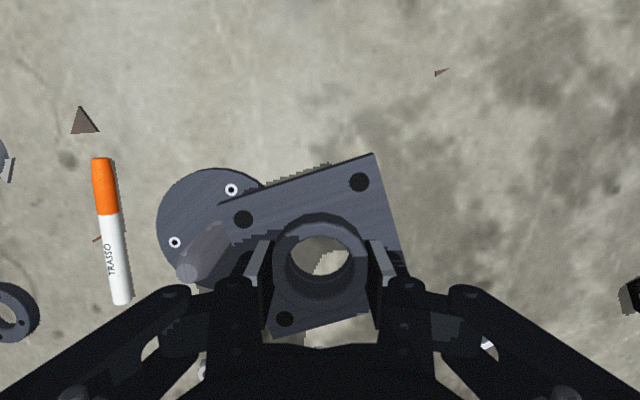

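The flange is held level, with its neck centre at (320,250) and the pin tip at (187,272).

Emit:
carry_out(
  commands="-0.01 -0.03 0 0;-0.022 -0.06 0 0;-0.0317 -0.0786 0 0;-0.0317 -0.0786 0 0;-0.0317 -0.0786 0 0;-0.0317 -0.0786 0 0;-0.0317 -0.0786 0 0;-0.0317 -0.0786 0 0",
)

```text
t: 6.05
ee_pos: [0.554, 0.0095, 0.1501]
tool_rot: [3.141, -0.004, -0.0]
wrist_force: [-0.7, 0.2, -4.1]
gripper_width: 0.484
grip_force: 62.7
```

```bash
python3 - <<'E'
from h import *
from w import circ
c=imaging.capture("wrist");cv2.imwrite("pics/w3.png",c["img"][:,:,::-1]);P=cloud(c);e=readout.read_state()["ee_pos"];print(e)
print('neck',circ(P,e,e[2]-.012,e[2]-.004,.022)); print('pin',circ(P,(.5515,.0172),.079,.087,.02))
print(toolshift([.5515,.0172,.05]))
p=P.reshape(-1,3);g=p[(np.hypot(*(p[:,:2]-e[:2]).T)<.05)&(p[:,2]<e[2]-.005)&(p[:,2]>.09)];print(np.histogram(g[:,2]-e[2],bins=np.arange(-.045,0,.003)))
for n in ["side"]:
    c=imaging.capture(n);Q=cloud(c);print('side neck',circ(Q,e,e[2]-.012,e[2]-.004,.03))
E
```

```text
[0.55394077 0.00975458 0.15015449]
neck (array([0.554 , 0.0097]), 0.022, np.float64(0.1462), np.float64(0.142), array([0.5552, 0.0098]), 4134)
pin (array([0.5445, 0.0161]), 0.0033, np.float64(0.0827), np.float64(0.0818), array([0.5444, 0.0163]), 20)
[-0.00244535 -0.00745662  0.10015354]
(array([   0,    0,    0,    1,  214,  322, 5640, 6218,  375,  457,  549,
        994, 3522,   84]), array([-0.045, -0.042, -0.039, -0.036, -0.033, -0.03 , -0.027, -0.024,
       -0.021, -0.018, -0.015, -0.012, -0.009, -0.006, -0.003]))
side neck (array([0.554 , 0.0031]), 0.0238, np.float64(0.1461), np.float64(0.1421), array([0.5557, 0.0023]), 68)
```

View pics/w3.png

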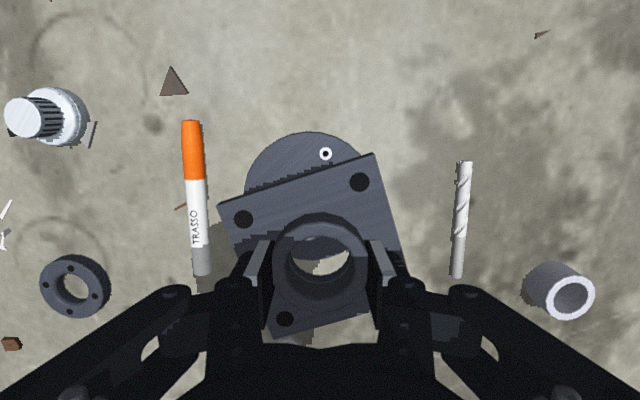

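Emit:
carry_out(
  commands="-0.0024 -0.007 0 0;-0.0024 -0.007 0 0;-0.0024 -0.007 0 0;-0.0024 -0.007 0 0;-0.0024 -0.007 0.01 0;-0.0024 -0.007 0.02 0;-0.0024 -0.007 0.025 0;-0.0024 -0.007 0.025 0",
)

```text
t: 6.95
ee_pos: [0.5504, 0.0173, 0.1238]
tool_rot: [3.141, -0.001, -0.004]
wrist_force: [-0.1, 0.2, -3.9]
gripper_width: 0.479
grip_force: 62.6
```

```bash
python3 - <<'E'
from h import *
c=imaging.capture("wrist");e=readout.read_state()["ee_pos"];print(toolshift([.5515,.0168,.0417]))
c2=imaging.capture("side");cv2.imwrite("pics/s4.png",np.vstack([cv2.resize(c["img"][180:330,200:440],(720,450)),])[:,:,::-1])
E
```

```text
[0.0007361  0.00058036 0.08277925]
```

View pics/s4.png

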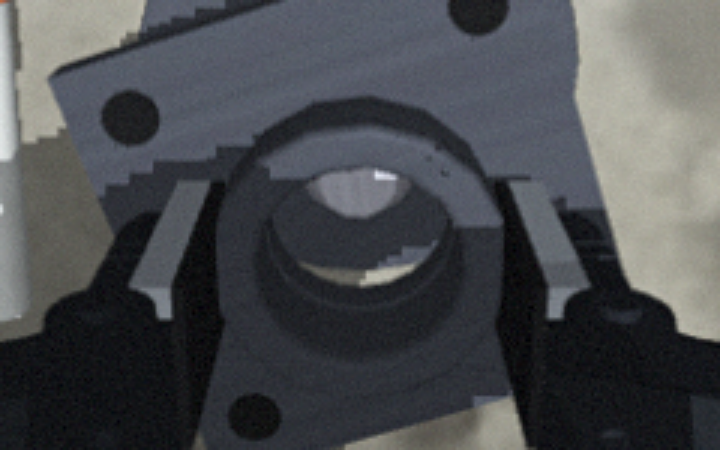

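The crop shows the pin tip centred laterally in the bore, at column 360.

Emit:
carry_out(
  commands="0.0008 0.0006 0.015 0;0.0008 0.0006 0.03 0;0.0008 0.0006 0.045 0;0.0008 0.0006 0.06 0;0.0008 0.0006 0.07 0;0.0008 0.0006 0.076 0;0.0008 0.0006 0.08 0;0.0008 0.0006 0.08 0",
)

```text
t: 7.85
ee_pos: [0.5522, 0.0169, 0.045]
tool_rot: [3.142, -0.001, -0.0]
wrist_force: [0.6, -0.3, -3.8]
gripper_width: 0.48
grip_force: 62.6
```

Emit:
carry_out(
  commands="0 0 0.001 0;0 0 0.002 0;0 0 0.003 0;0 0 0.0035 0;0 0 0.004 0;0 0 0.004 0;0 0 0.004 0;0 0 0.004 0",
)

```text
t: 8.65
ee_pos: [0.5523, 0.0169, 0.0417]
tool_rot: [3.142, -0.001, 0.0]
wrist_force: [-2.5, -0.0, 4.7]
gripper_width: 0.482
grip_force: 63.5
```

Emit:
carry_out(
  commands="0 0 0 0;0 0 0 0;0 0 0 0;0 0 0 0;0 0 -0.01 0;0 0 -0.03 0;0 0 -0.06 0;0 0 -0.1 0",
  jaw=0.5,
)

```text
t: 9.45
ee_pos: [0.5511, 0.0168, 0.1418]
tool_rot: [3.141, -0.001, -0.004]
wrist_force: [1.7, 0.1, -0.9]
gripper_width: 0.75
grip_force: 0.0
```

```bash
python3 - <<'E'
from h import *
from w import circ
c=imaging.capture("wrist");P=cloud(c)
print('neck',circ(P,(.5515,.0172),.03,.038,.035)); print('pin',circ(P,(.5515,.0172),.079,.087,.02))
print(toolshift([.4687,-.2033,.2]),readout.read_state()["ee_pos"])
E
```

```text
neck (array([0.5525, 0.0176]), 0.022, np.float64(0.038), np.float64(0.0337), array([0.5591, 0.0173]), 1180)
pin (array([0.551 , 0.0184]), 0.0084, np.float64(0.0837), np.float64(0.0816), array([0.5514, 0.0183]), 534)
[-0.08599247  0.22054095 -0.05188318] [0.55534073 0.01719866 0.14902349]
```

Emit:
carry_out(
  commands="-0.01 0.03 -0.03 0;-0.03 0.07 -0.03 0;-0.045 0.115 -0.03 0;-0.06 0.16 -0.03 0;-0.075 0.2 -0.01 0;-0.0836 0.2205 0.01 0;-0.0836 0.2205 0.02 0;-0.0836 0.2205 0.02 0",
)

```text
t: 10.3
ee_pos: [0.4677, -0.2033, 0.1205]
tool_rot: [-3.141, 0.003, 0.003]
wrist_force: [-0.5, 0.6, -0.7]
gripper_width: 0.755
grip_force: 0.0
```

Emit:
carry_out(
  commands="0 0 0 0;0 0 0 0;0 0 0 0;0 0 0 0;0 0 0 0;0 0 0 0;0 0 0 0;0 0 0 0",
)

```text
t: 11.1
ee_pos: [0.4684, -0.2036, 0.1213]
tool_rot: [3.142, -0.001, -0.0]
wrist_force: [0.0, -0.6, 0.0]
gripper_width: 0.749
grip_force: 0.0
```

```bash
python3 - <<'E'
from h import *
from w import circ
c=imaging.capture("wrist");P=cloud(c)
print('long',circ(P,(.4687,-.2033),.026,.034,.035))
print(toolshift([.4687,-.2033,.03]),readout.read_state()["ee_pos"])
E
```

```text
long (array([ 0.4679, -0.2037]), 0.022, np.float64(0.0318), np.float64(0.0297), array([ 0.4686, -0.2036]), 1724)
[ 0.00030071 -0.00023107  0.09128007] [ 0.46840364 -0.20353164  0.12128008]
```

Emit:
carry_out(
  commands="0 0 0.03 0;0 0 0.06 0;0 0 0.08 0;0 0 0.0905 0;0 0 0.0905 0;0 0 0.0905 0;0 0 0.0905 0;0 0 0.0905 0",
)

```text
t: 11.95
ee_pos: [0.4691, -0.2038, 0.0318]
tool_rot: [3.141, -0.001, 0.003]
wrist_force: [-0.4, 0.0, -0.5]
gripper_width: 0.75
grip_force: 0.0
```

Emit:
carry_out(
  commands="0 0 0 0;0 0 0 0;0 0 0 0;0 0 0 0;0 0 0 0;0 0 0 0;0 0 0 0;0 0 0 0",
  jaw=-0.4,
)

```text
t: 12.75
ee_pos: [0.4688, -0.2037, 0.0318]
tool_rot: [3.141, -0.001, 0.001]
wrist_force: [-2.6, 1.0, 8.7]
gripper_width: 0.489
grip_force: 60.2
```

Emit:
carry_out(
  commands="0 0 -0.02 0;0 0 -0.06 0;0 0 -0.1 0;0 0 -0.13 0;0 -0.03 -0.13 0;0.02 -0.07 -0.13 0;0.04 -0.115 -0.13 0;0.06 -0.16 -0.13 0",
)

```text
t: 13.55
ee_pos: [0.5288, -0.0424, 0.1611]
tool_rot: [3.141, -0.003, 0.001]
wrist_force: [1.2, -0.8, -1.8]
gripper_width: 0.484
grip_force: 61.7
```

Emit:
carry_out(
  commands="0.01 -0.03 0 0;0.023 -0.061 0 0;0.023 -0.061 0 0;0.023 -0.061 0 0;0.023 -0.061 0.01 0;0.023 -0.061 0.025 0;0.023 -0.061 0.035 0;0.023 -0.061 0.035 0",
)

```text
t: 14.35
ee_pos: [0.55, 0.0161, 0.1239]
tool_rot: [3.141, -0.004, -0.006]
wrist_force: [0.5, -0.3, -1.9]
gripper_width: 0.487
grip_force: 61.7
```

```bash
python3 - <<'E'
from h import *
c=imaging.capture("wrist");print(toolshift([.5517,.0172,.0658]))
cv2.imwrite("pics/s5.png",cv2.resize(c["img"][180:330,200:440],(480,300))[:,:,::-1])
E
```

```text
[ 0.00108819 -0.00081947  0.0590625 ]
```

View pics/s5.png

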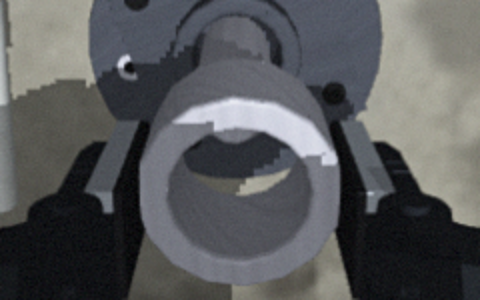

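The crop shows the pin directly below the tube bore, both near column 239.

Emit:
carry_out(
  commands="0 0 0.012 0;0 0 0.024 0;0 0 0.036 0;0 0 0.046 0;0 0 0.053 0;0 0 0.056 0;0 0 0.058 0;0 0 0.058 0",
)

```text
t: 15.2
ee_pos: [0.5517, 0.0174, 0.0678]
tool_rot: [-3.142, 0.001, -0.0]
wrist_force: [-0.5, -0.0, -1.9]
gripper_width: 0.487
grip_force: 61.7
```

Emit:
carry_out(
  commands="0 0 0.001 0;0 0 0.002 0;0 0 0.003 0;0 0 0.003 0;0 0 0.003 0;0 0 0.003 0;0 0 0.003 0;0 0 0.003 0",
)

```text
t: 16.0
ee_pos: [0.552, 0.0174, 0.0656]
tool_rot: [-3.142, 0.001, -0.001]
wrist_force: [-1.0, -0.5, 5.8]
gripper_width: 0.486
grip_force: 62.5
```

Emit:
carry_out(
  commands="0 0 0 0;0 0 0 0;0 0 0 0;0 0 0 0;0 0 -0.01 0;0 0 -0.03 0;0 0 -0.06 0;0 0 -0.1 0",
  jaw=0.5,
)

```text
t: 16.8
ee_pos: [0.5505, 0.0173, 0.1652]
tool_rot: [3.141, -0.001, -0.005]
wrist_force: [0.3, 0.2, 0.9]
gripper_width: 0.746
grip_force: 0.0
```

```bash
python3 - <<'E'
from h import *
from w import circ
c=imaging.capture("wrist");P=cloud(c)
print('tube',circ(P,(.5515,.0172),.06,.068,.035)); print('pin',circ(P,(.5515,.0172),.079,.087,.02)); print('ring',circ(P,(.487,.252),.011,.018,.045)); print('cap',circ(P,(.618,.218),.036,.045,.04))
E
```

```text
tube (array([0.5511, 0.0181]), 0.0221, np.float64(0.068), np.float64(0.0636), array([0.5526, 0.0181]), 1641)
pin (array([0.5508, 0.0183]), 0.0084, np.float64(0.0841), np.float64(0.0816), array([0.5512, 0.0183]), 434)
ring (array([0.4698, 0.2358]), 0.0301, np.float64(0.0163), np.float64(0.0137), array([0.4736, 0.2383]), 1615)
cap (array([0.6186, 0.2195]), 0.015, np.float64(0.0422), np.float64(0.0398), array([0.6189, 0.2183]), 1189)
```

Emit:
carry_out(
  commands="-0.01 -0.03 -0.02 0;-0.03 -0.07 -0.02 0;-0.045 -0.115 -0.02 0;-0.06 -0.16 -0.02 0;-0.065 -0.2 -0.01 0;-0.065 -0.233 0.01 0;-0.065 -0.233 0.02 0;-0.065 -0.233 0.02 0",
  jaw=0.8,
)

```text
t: 17.65
ee_pos: [0.4857, 0.2504, 0.1437]
tool_rot: [3.14, 0.002, -0.004]
wrist_force: [0.9, -1.6, -0.1]
gripper_width: 0.899
grip_force: 0.0
```

Emit:
carry_out(
  commands="0 0 0 0;0 0 0 0;0 0 0 0;0 0 0 0;0 0 0 0;0 0 0 0;0 0 0 0;0 0 0 0",
)

```text
t: 18.45
ee_pos: [0.4868, 0.2505, 0.1448]
tool_rot: [3.142, -0.001, -0.0]
wrist_force: [-0.9, 0.1, 0.1]
gripper_width: 0.902
grip_force: 0.0
```

```bash
python3 - <<'E'
from h import *
from w import circ
c=imaging.capture("wrist");P=cloud(c)
cv2.imwrite("pics/w6.png",c["img"][:,:,::-1])
print('ring',circ(P,(.487,.250),.009,.018,.042)); print('cap',circ(P,(.618,.218),.036,.045,.04))
print(readout.read_state()["ee_pos"])
E
```

```text
ring (array([0.4682, 0.2354]), 0.0299, np.float64(0.0158), np.float64(0.0136), array([0.4741, 0.2393]), 2309)
cap (array([0.6177, 0.2201]), 0.014, np.float64(0.0424), np.float64(0.0396), array([0.6134, 0.2203]), 1079)
[0.48674695 0.25046528 0.14476457]
```

View pics/w6.png

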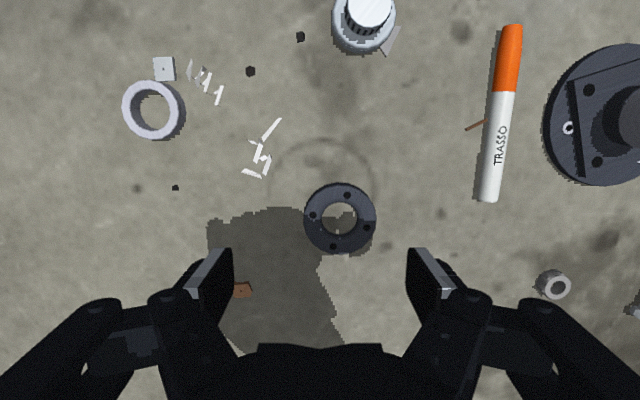

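The wrist view shows the ring flange at (340,218), slightly right of the pad centre, with nothing near its rim. I'll re-measure it with an unclipped window.

```bash
python3 - <<'E'
from h import *
from w import circ
c=imaging.capture("wrist");P=cloud(c)
for c0 in ((.468,.2355),(.472,.238)): print('ring',circ(P,c0,.010,.018,.042))
print(plane(c,[[340,217]],.014),readout.read_state()["ee_pos"])
E
```

```text
ring (array([0.4675, 0.235 ]), 0.0302, np.float64(0.016), np.float64(0.0137), array([0.4686, 0.235 ]), 3054)
ring (array([0.4675, 0.235 ]), 0.0302, np.float64(0.016), np.float64(0.0137), array([0.4686, 0.235 ]), 3054)
[[0.47114896 0.23470825]] [0.48676247 0.2504918  0.14477338]
```

Emit:
carry_out(
  commands="-0.0188 0.0157 0.01 0;-0.0188 0.0157 0.03 0;-0.0188 0.0157 0.06 0;-0.0188 0.0157 0.09 0;-0.0188 0.0157 0.11 0;-0.0188 0.0157 0.12 0;-0.0188 0.0157 0.1235 0;-0.0188 0.0157 0.1235 0",
)

```text
t: 19.35
ee_pos: [0.4682, 0.235, 0.0215]
tool_rot: [-3.141, 0.001, -0.0]
wrist_force: [0.4, -0.7, -0.3]
gripper_width: 0.896
grip_force: 0.0
```

Emit:
carry_out(
  commands="0 0 0 0;0 0 0 0;0 0 0 0;0 0 0 0;0 0 0 0;0 0 0 0;0 0 0 0;0 0 0 0",
  jaw=0.1,
)

```text
t: 20.15
ee_pos: [0.4687, 0.2351, 0.0231]
tool_rot: [-3.141, 0.002, -0.003]
wrist_force: [-3.0, -1.4, 9.4]
gripper_width: 0.666
grip_force: 61.5
```

Emit:
carry_out(
  commands="0 0 -0.02 0;0 0 -0.06 0;0 0 -0.1 0;0 0 -0.14 0;0 0 -0.14 0;0.02 0.03 -0.14 0;0.04 0.07 -0.14 0;0.06 0.115 -0.14 0",
)

```text
t: 20.95
ee_pos: [0.5281, 0.1195, 0.1614]
tool_rot: [-3.141, -0.003, -0.001]
wrist_force: [0.6, 0.6, -2.2]
gripper_width: 0.669
grip_force: 65.0
```

```bash
python3 - <<'E'
from h import *
print(toolshift([.5518,.0173,.135]),readout.read_state()["gripper_width"])
E
```

```text
[0.02348586 0.10227004 0.02638712] 0.6691971703133895
```

Emit:
carry_out(
  commands="0.01 0.04 0 0;0.02 0.08 0 0;0.0236 0.1025 0 0;0.0236 0.1025 0.01 0;0.0236 0.1025 0.025 0;0.0236 0.1025 0.036 0;0.0236 0.1025 0.036 0;0.0236 0.1025 0.036 0",
)

```text
t: 21.75
ee_pos: [0.5511, 0.0179, 0.1251]
tool_rot: [-3.141, -0.0, 0.001]
wrist_force: [-0.1, 0.7, -1.9]
gripper_width: 0.667
grip_force: 65.0
```

```bash
python3 - <<'E'
from h import *
c=imaging.capture("wrist");print(toolshift([.5517,.0173,.0862]))
cv2.imwrite("pics/s7.png",cv2.resize(c["img"][150:330,180:460],(560,360))[:,:,::-1])
E
```

```text
[0.00013709 0.00053519 0.03934815]
```

View pics/s7.png

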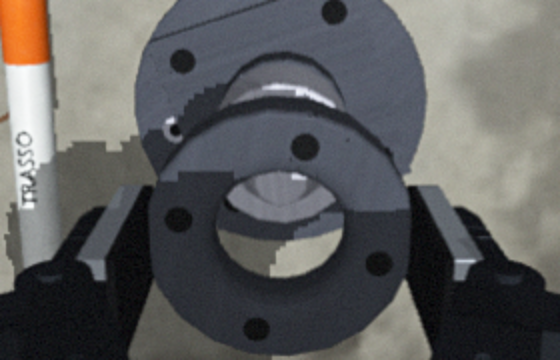

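The ring flange is held level and the pin tip is centred in its bore at column 281.

Emit:
carry_out(
  commands="0 0 0.008 0;0 0 0.016 0;0 0 0.024 0;0 0 0.03 0;0 0 0.034 0;0 0 0.0355 0;0 0 0.0355 0;0 0 0.0355 0",
)

```text
t: 22.6
ee_pos: [0.5516, 0.0172, 0.09]
tool_rot: [-3.142, 0.001, -0.001]
wrist_force: [1.5, 0.0, -1.8]
gripper_width: 0.67
grip_force: 65.0
```

Emit:
carry_out(
  commands="0 0 0.001 0;0 0 0.002 0;0 0 0.003 0;0 0 0.004 0;0 0 0.004 0;0 0 0.004 0;0 0 0.004 0;0 0 0.004 0",
)

```text
t: 23.4
ee_pos: [0.5517, 0.0172, 0.0862]
tool_rot: [-3.142, 0.001, -0.001]
wrist_force: [-1.5, -0.9, 4.9]
gripper_width: 0.669
grip_force: 65.7
```

Emit:
carry_out(
  commands="0 0 0 0;0 0 0 0;0 0 0 0;0 0 0 0;0 0 -0.01 0;0 0 -0.03 0;0 0 -0.06 0;0 0 -0.1 0",
  jaw=0.8,
)

```text
t: 24.2
ee_pos: [0.5503, 0.0171, 0.1862]
tool_rot: [3.141, -0.001, -0.004]
wrist_force: [0.8, -0.2, 0.3]
gripper_width: 0.9
grip_force: 0.0
```

```bash
python3 - <<'E'
from h import *
from w import circ
c=imaging.capture("wrist");P=cloud(c)
print('ring',circ(P,(.5515,.0172),.073,.08,.045)); print('cap',circ(P,(.618,.219),.036,.045,.04)); print(readout.read_state()["ee_pos"])
E
```

```text
ring (array([0.5503, 0.0178]), 0.0302, np.float64(0.08), np.float64(0.0768), array([0.5517, 0.0179]), 4028)
cap (array([0.6186, 0.2189]), 0.0151, np.float64(0.043), np.float64(0.0398), array([0.619 , 0.2184]), 1005)
[0.55444133 0.0176141  0.19377449]
```

Emit:
carry_out(
  commands="0.01 -0.03 -0.02 0;0.03 -0.07 -0.02 0;0.045 -0.115 -0.02 0;0.06 -0.16 -0.02 0;0.066 -0.2 -0.01 0;0.066 -0.202 0.02 0;0.066 -0.202 0.03 0;0.066 -0.202 0.03 0",
  jaw=0.2,
)

```text
t: 25.05
ee_pos: [0.6165, 0.2174, 0.1542]
tool_rot: [3.139, -0.003, -0.005]
wrist_force: [-0.4, -0.1, 0.4]
gripper_width: 0.6
grip_force: 0.0
```

Emit:
carry_out(
  commands="0 0 0 0;0 0 0 0;0 0 0 0;0 0 0 0;0 0 0 0;0 0 0 0;0 0 0 0;0 0 0 0",
)

```text
t: 25.85
ee_pos: [0.6175, 0.2192, 0.1558]
tool_rot: [3.142, -0.001, -0.0]
wrist_force: [-0.1, -1.0, 0.6]
gripper_width: 0.599
grip_force: 0.0
```

```bash
python3 - <<'E'
from h import *
from w import circ
c=imaging.capture("wrist");P=cloud(c)
cv2.imwrite("pics/w8.png",c["img"][:,:,::-1])
print('cap',circ(P,(.618,.219),.036,.045,.04),'body',circ(P,(.618,.219),.012,.018,.04)); print(toolshift([.618,.219,.047]))
E
```

```text
cap (array([0.6186, 0.2203]), 0.0147, np.float64(0.0418), np.float64(0.0398), array([0.6191, 0.2201]), 1078) body (array([0.6185, 0.22  ]), 0.0226, np.float64(0.018), np.float64(0.0163), array([0.6255, 0.22  ]), 944)
[0.00050368 0.00016626 0.10874276]
```

View pics/w8.png

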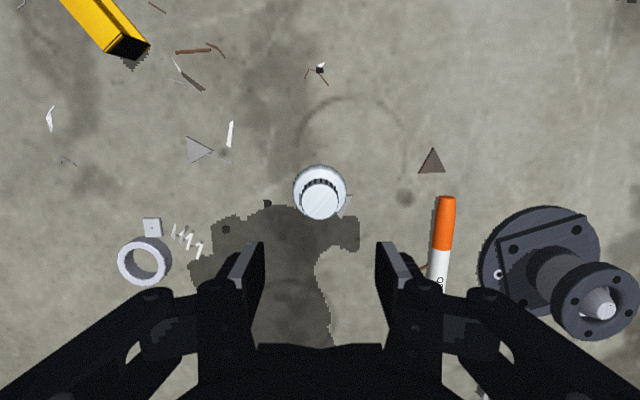

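The cap is centred between the pads at (320,195), and the stack stands straight at the right.

Emit:
carry_out(
  commands="0.0012 -0.0005 0.02 0;0.0012 -0.0005 0.05 0;0.0012 -0.0005 0.08 0;0.0012 -0.0005 0.1 0;0.0012 -0.0005 0.112 0;0.0012 -0.0005 0.1145 0;0.0012 -0.0005 0.1145 0;0.0012 -0.0005 0.1145 0",
)

```text
t: 26.7
ee_pos: [0.6196, 0.2201, 0.0426]
tool_rot: [-3.141, 0.001, -0.003]
wrist_force: [0.8, 0.7, -0.2]
gripper_width: 0.603
grip_force: 0.0
```

Emit:
carry_out(
  commands="0 0 0 0;0 0 0 0;0 0 0 0;0 0 0 0;0 0 0 0;0 0 0 0;0 0 0 0;0 0 0 0",
  jaw=-0.7,
)

```text
t: 27.5
ee_pos: [0.6195, 0.2199, 0.0427]
tool_rot: [-3.141, 0.001, -0.003]
wrist_force: [-0.7, -0.9, 5.6]
gripper_width: 0.303
grip_force: 59.1
```

Emit:
carry_out(
  commands="0 0 -0.02 0;0 0 -0.06 0;0 0 -0.1 0;0 0 -0.14 0;0 0 -0.14 0;-0.02 0.03 -0.14 0;-0.04 0.07 -0.14 0;-0.05 0.115 -0.14 0",
)

```text
t: 28.3
ee_pos: [0.5662, 0.1047, 0.1803]
tool_rot: [-3.142, -0.004, 0.003]
wrist_force: [1.6, -0.7, -2.3]
gripper_width: 0.302
grip_force: 59.6
```

```bash
python3 - <<'E'
from h import *
print(toolshift([.5518,.0173,.15]),readout.read_state()["gripper_width"])
E
```

```text
[-0.01454278  0.08738199  0.03036963] 0.30184005864979024
```

Emit:
carry_out(
  commands="-0.005 0.03 0 0;-0.01 0.06 0 0;-0.0165 0.0877 0 0;-0.0165 0.0877 0 0;-0.0165 0.0877 0.015 0;-0.0165 0.0877 0.03 0;-0.0165 0.0877 0.042 0;-0.0165 0.0877 0.042 0",
)

```text
t: 29.1
ee_pos: [0.5506, 0.0174, 0.1373]
tool_rot: [3.141, -0.0, -0.006]
wrist_force: [-0.0, 0.3, -2.0]
gripper_width: 0.301
grip_force: 59.7
```

```bash
python3 - <<'E'
from h import *
c=imaging.capture("wrist");print(toolshift([.552,.0173,.1207]))
s=imaging.capture("side")
cv2.imwrite("pics/s9.png",np.hstack([cv2.resize(c["img"][150:330,180:420],(400,300)),cv2.resize(s["img"][120:270,230:430],(400,300))])[:,:,::-1])
E
```

```text
[6.87529956e-04 6.93402138e-05 1.76042189e-02]
```

View pics/s9.png

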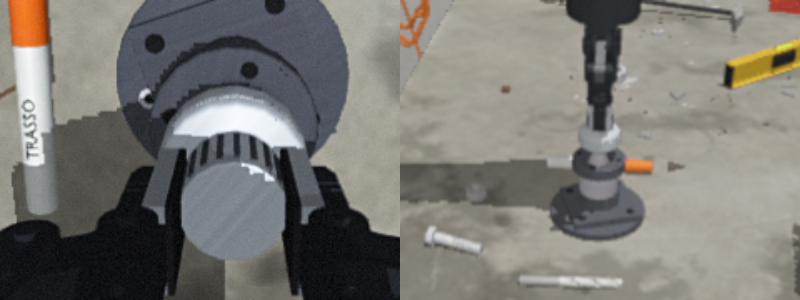

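The cap is upright above the stack and centred on the pin in both views.

Emit:
carry_out(
  commands="0 0 0.004 0;0 0 0.008 0;0 0 0.012 0;0 0 0.015 0;0 0 0.0165 0;0 0 0.0165 0;0 0 0.0165 0;0 0 0.0165 0",
)

```text
t: 30.0
ee_pos: [0.5522, 0.017, 0.1229]
tool_rot: [-3.142, 0.001, -0.0]
wrist_force: [0.1, -0.9, -2.3]
gripper_width: 0.302
grip_force: 59.7
```

Emit:
carry_out(
  commands="0 0 0.0005 0;0 0 0.001 0;0 0 0.0015 0;0 0 0.002 0;0 0 0.0025 0;0 0 0.0025 0;0 0 0.0025 0;0 0 0.0025 0",
)

```text
t: 30.8
ee_pos: [0.5521, 0.017, 0.1203]
tool_rot: [-3.142, 0.001, -0.0]
wrist_force: [-0.0, -1.0, -1.5]
gripper_width: 0.302
grip_force: 59.7
```

Emit:
carry_out(
  commands="0 0 0.0005 0;0 0 0.001 0;0 0 0.001 0;0 0 0.001 0;0 0 0.001 0;0 0 0.001 0;0 0 0.001 0;0 0 0.001 0",
)

```text
t: 31.6
ee_pos: [0.5523, 0.017, 0.1195]
tool_rot: [-3.142, 0.001, -0.001]
wrist_force: [1.2, -0.5, 3.9]
gripper_width: 0.305
grip_force: 60.2
```

Contact: seated. Release and back off.

Emit:
carry_out(
  commands="0 0 0 0;0 0 0 0;0 0 0 0;0 0 0 0;0 0 -0.01 0;0 0 -0.03 0;0 0 -0.06 0;0 0 -0.1 0",
  jaw=0.4,
)

```text
t: 32.4
ee_pos: [0.551, 0.0169, 0.2197]
tool_rot: [3.141, -0.001, -0.005]
wrist_force: [-0.1, -0.1, -0.4]
gripper_width: 0.702
grip_force: 0.0
```

Emit:
carry_out(
  commands="-0.03 0 -0.03 0;-0.05 0 -0.05 0;-0.05 0 -0.05 0;-0.05 0 -0.05 0;-0.05 0 -0.05 0;-0.05 0 -0.05 0;-0.05 0 -0.05 0;-0.05 0 -0.05 0",
)

```text
t: 33.2
ee_pos: [0.5021, 0.017, 0.2686]
tool_rot: [3.142, -0.001, -0.002]
wrist_force: [0.7, 0.4, -0.4]
gripper_width: 0.699
grip_force: 0.0
```

```bash
python3 - <<'E'
from h import *
from w import circ
c=imaging.capture("wrist");P=cloud(c)
print('knob',circ(P,(.5515,.0178),.114,.125,.04),'ring',circ(P,(.5515,.0178),.072,.08,.045))
s=imaging.capture("side")
cv2.imwrite("pics/s10.png",np.hstack([cv2.resize(c["img"],(480,300)),cv2.resize(s["img"][130:250,270:390],(300,300))])[:,:,::-1])
E
```

```text
knob (array([0.5511, 0.0174]), 0.0143, np.float64(0.1193), np.float64(0.1168), array([0.5515, 0.0176]), 922) ring (array([0.5505, 0.0177]), 0.0301, np.float64(0.0793), np.float64(0.0768), array([0.5514, 0.018 ]), 1192)
```

View pics/s10.png

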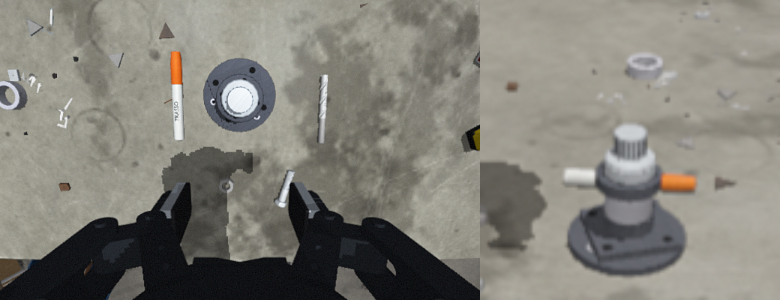

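The stack is complete, concentric and upright. The knob top sits 40 mm above the ring top, and the gripper is clear.

```bash
python3 -c "
from workcell import bot
print(bot.close_job())"
```

```text
the job is handed in; nothing more can be done
None
```

The spool is made up on the pin as asked: square flange, long tube, round flange, then cap, each seated and let go, with the spare tube left where it stood, and the job was handed in at about 33 s.

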